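# Load the controller module into the sprung tester

### The arm

A 6-joint arm with a two-finger parallel gripper is mounted at the origin on the work surface. World frame = base frame: x ahead of the robot, y to its left, z up, the work surface at z = 0. Lengths are in m, angles in degrees, forces in N, time in s.
With the tool pointing down it reaches from about 0.325 to 0.9 m from the base axis. Payload 3.5 kg.
Tool frame: the origin (TCP) lies at the very end of the fingers, on their centre line; the grasp point (between the pads) lies 19 mm behind it (env.hold_point_z is the distance from the TCP to the grasp point, in m); z points along the fingers, y is the line along which they close (so a half turn about z gives the same grasp; the last joint's range is limited). The gripper opens to 85 mm and grips with 20 to 120 N. Pads are 22 mm wide; open, the fingers measure 114 mm over their backs; the gripper's body (76 mm by 85 mm) begins 54 mm behind the grasp point. The pads swing forward as they close: fully open they stand 13 mm farther back than shut.
Start: joints at [62.429, 15.837, -1.513, 72.651, 0, 84.076], TCP at [0.231, 0.581, 0.231] pointing down, gripper open.
Joint ranges: [-178.77, 178.77], [-48.84, 107.48], [-61.69, 71.31], [-111.58, 123.2], [-90, 87.43], [-180, 180]. Speed limits (degrees/s): [147.25, 147.25, 180, 180, 180, 180].

### API

Orientations are given as a 3x3 rotation matrix whose columns are the frame's x, y, z axes.
In Python, from workcell import env gives the robot as it stands. The module is installed in compiled form; this text tells all that it offers.
- The arm moves only by the tool arm_command, never from a script. Its argument "commands" is a list of rows, each an object of numbers: "dx", "dy", "dz": the shift along the tool's x, y, z in mm; "rx", "ry", "rz": the turn, a rotation vector about the tool's x, y, z in rad; "grip": the finger opening in mm, from 0 to 85.4. In form: [{"dx": .., "dy": .., "dz": .., "rx": .., "ry": .., "rz": .., "grip": ..}, ...]. A call has 1 to 12 rows; each row shifts and turns the commanded pose from where the row before left it, along the tool's axes as they then stand; what a row does not reach is not made up. A row lasts 1/8 s, in which the tool goes at most 62.5 mm and 10.7 degrees, less where a joint would pass 70% of its speed; a pose out of reach is approached as far as the arm can. A call with a gripper value outside its range is refused whole. The fingers move at their own pace and stop on an object; "squeeze" is the grip in N (left out, the last holds). Time passes only in rows, so rows that do not move let the fingers close. It gives the time, the measured TCP pose, the force, the opening and the grip force at its end, in the units of the state.
- env.sense(): the state, without advancing time (a new reading comes with each control period).
- env.capture(name): name is "scene" or "top" or "wrist"; returns the picture (400x640x3 uint8, blue, green, red); there is no depth.
- env.get_calibration(name): a dict with "fx", "fy", "cx", "cy" (pixels), "extrinsics" (4x4, takes a point from camera to world coordinates). Camera axes: x right, y up, looking along -z (the intrinsics and any distortion apply to the point x, -y, -z); pixel columns grow to the right and rows downward; lengths in m; the calibration is good to about 2 mm. The wrist camera is an equidistant fisheye: a pixel r from the principal point sees the ray r / f radians off the axis. A picture is of the moment at which its call begins: read the wrist's pose just before it. get_calibration takes no time and is no camera call; for the wrist camera it gives the pose at the moment of the call.
- env.hand_in(): hands the job in; it is judged then, once.
The state is a dict: "time": time; "joint_positions": joint angles; "joint_velocities": joint speeds; "tau": joint torques, N m; "tool_pos": TCP position; "eef_rot": TCP orientation; "wrist_force": force on the tool from outside, world axes, zero at the start; "torque": the same for the moment, N m; "finger_gap": opening from 0.0 (shut) to 1.0 (fully open); "finger_force": force on a finger pad.
Only numpy, scipy, OpenCV 4.12 (cv2) and the standard library are available. Lean on these libraries where they do the work, as an engineer would, in place of code of your own. Each camera call takes 0.05 s, during which the arm holds its last target. There are 200 camera calls.

### The job

Load the blue controller module into the grey test fixture: gold-contact edge towards the tester head, slip the opposite edge at a tilt under the lip of the orange sprung jaw, push the jaw back with the board until the contact edge clears the head, then lower it flat and let the spring slide it home under the head. Work gently and by feel: the contacts bend if the board is ever pressed into the fixture with more than 40 N. Leave it lying flat between the rails, clamped against the stop and let go, and leave the green module and the other things on the desk where they are.

Things in the scene. Friction and masses are not known exactly. Their poses are not given: they have to be found in the camera images.
- module: blue controller module, 175 to 325 g, lying flat: board 120 x 64 x 8 mm (x, y, z) with a white housing 60 x 36 x 34 mm on its middle (top 42 mm above the underside), to be gripped across its 36 mm (y). Chips beside it are only for show. Origin: centre of the underside, z up, +x to the edge with the gold strip, which at the start points away from the robot or up to 50 degrees to its right.
- module_contacts (a point): middle of the module's gold-contact edge (x = +60 mm, 4 mm above the underside)
- spare: a green module with a black housing, same shape as the blue one, not to be used: leave it. It may lie in either of the two places.
- fixture: grey bed of the test fixture, fixed. Origin: desk height; x runs from the orange jaw to the tester head, roughly to the robot's right. 20 mm high, x -145 to +105 mm, 130 mm wide; two rails 5 mm high on it, inner faces at y = +-34.5 mm, x -40 to +40 mm. On it a light grey frame carries head and jaw; it is clamped anywhere from 9 mm before to 9 mm behind its middle position (along x): feel for it.
- jaw_body (a joint): travel of the orange jaw towards -x (m): 0 at rest (face 113 mm from the stop face: x = -53 mm with the frame in the middle), hard stop 0.016. Spring 2.4 N at 0, 7.2 N at the stop. The board clears the head from 0.012; home it reads 0.007. A lip 66 mm wide juts 9 mm over the face towards +x, underside 16, top 24 mm above the floor; the board goes under it tilted 24 to 40 degrees.
- breadboard: a white breadboard, 165 x 55 x 9 mm, loose bystander, origin centre of the underside
- screwdriver: a screwdriver, 180 mm, lying loose, bystander
- parts_tray: a blue open parts tray, 100 x 140 x 35 mm, loose bystander, origin centre of the underside
- mug: a white mug, 80 mm across and 90 mm high, loose bystander, origin centre of the underside
- display: a small green display on a grey foot, 60 x 90 x 55 mm, loose bystander, origin centre of the underside
- seat_floor (a point): bed's top over its origin, z = 20 mm: the floor the module lies on. With the frame in its middle position, the head's stop face for the gold edge is at x = +60 mm; above a slot 12 mm high the head's front overhangs it by 5 mm (x = +55 mm). Head: grey block 114 mm wide, top 48 mm above the floor. Frame's side bars: 6 mm high at y = +-49 to 57 mm.
There are look-alikes about, which are no part of the job. Leave any red look-alike of the module alone.

How it is judged (in metres and radians):
On the way:
1. the module, its jaw edge in under the lip, has pushed the sprung jaw back by more than 10.5 mm (value of joint jaw_body above 0.0105 m and x of module in the frame of fixture between -0.04 and 0.03 m and z of module in the frame of fixture below 0.08 m), for 0.1 s.
At the end, for the whole second after the job is handed in: The blue module lies flat (within 2 degrees, underside within 2.5 mm of the seat floor) in the fixture, gold-contact edge to the tester head, within 13 mm of the bed's middle along it and 5 mm across it, held against the head by the sprung jaw (pushed back 4.5 to 9.5 mm), at rest and released (x of module in the frame of fixture between -0.013 and 0.013 m and y of module in the frame of fixture between -0.005 and 0.005 m and z of module in the frame of fixture between 0.017 and 0.0225 m and x of module_contacts in the frame of fixture above 0.042 m and angle between module's own z axis and vertical below 0.035 rad and value of joint jaw_body between 0.0045 and 0.0095 m and linear speed of module below 0.02 m/s and contact force between the fingers and module below 0.1 N); the robot touches nothing.
It fails at once if the module is pressed against the fixture (bed, head or jaw) with more than 40 N (contact force between module and fixture above 40 N).
It fails at once if another loose thing on the desk is moved by more than 25 mm (distance of any of spare, breadboard, screwdriver, parts_tray, mug, display from where it was at the start of the episode above 0.025 m).
It also fails if it takes over 45 s, if anything falls off the work surface, if the arm or the gripper's body presses on something with over 40 N, if the wrist force passes 120 N, or if a joint passes its speed limit or range.

## Working session

There is one attempt and no reset: what is moved stays moved. The work goes in short steps, Python scripts to look and compute and a tool call to move; the robot and the scene stay as the last step left them, time stands still between calls to the robot, and variables do not carry over. Pictures are saved under pics/ and viewed, at most 10 in all, crops included, and the job is handed in when it is done.

Besides the shell and the picture viewer there is one more tool, called after "Request:" as name([rows], argument=value, ...), one row to a line, values as JSON. arm_command: Moves the arm, as the interface text tells. Its arguments: {"type":"object","properties":{"commands":{"type":"array","items":{"type":"object","properties":{"dx":{"type":"number"},"dy":{"type":"number"},"dz":{"type":"number"},"rx":{"type":"number"},"ry":{"type":"number"},"rz":{"type":"number"},"grip":{"type":"number"}}}},"squeeze":{"type":"number"}},"required":["commands"]}

```bash
mkdir -p pics; ls; python3 - <<'E'
from workcell import env
import cv2
for n in ["scene","top"]:
    cv2.imwrite(f"pics/{n}0.png",env.capture(n))
    c=env.get_calibration(n); print(n,c)
s=env.sense(); print(s, env.hold_point_z)
E
```

```text
pics
scene {'fx': 520.6627055263344, 'fy': 520.6627055263344, 'cx': 332.2318143511614, 'cy': 202.67509751789595, 'extrinsics': array([[ 0.8801999 , -0.3520075 ,  0.31833766,  1.04959062],
       [ 0.47450023,  0.63872459, -0.60570656, -0.87110174],
       [ 0.00988316,  0.68419414,  0.72923295,  1.11949463],
       [ 0.        ,  0.        ,  0.        ,  1.        ]])}
top {'fx': 375.13074368972684, 'fy': 375.13074368972684, 'cx': 316.70802816508217, 'cy': 194.6231920975951, 'extrinsics': array([[-0.03045039,  0.9809865 , -0.1916723 ,  0.39575086],
       [-0.99950242, -0.03146266, -0.00223924, -0.00868725],
       [-0.00822718,  0.19150874,  0.98145643,  0.98074557],
       [ 0.        ,  0.        ,  0.        ,  1.        ]])}
{'time': 0.1, 'joint_positions': array([ 6.24299075e+01,  1.58762217e+01, -1.58886336e+00,  7.26533578e+01,
        5.14160196e-04,  8.40733345e+01]), 'joint_velocities': array([-0.07840671,  0.02325455,  0.26246708,  0.08081792,  0.0172155 ,
       -0.06229443]), 'tau': array([ 2.69734637e-04, -4.46707463e+01,  2.96128589e+01,  8.49874516e-03,
       -9.04400326e-05,  5.19745100e-06]), 'tool_pos': array([0.23021614, 0.58028792, 0.23025561]), 'eef_rot': array([[-9.29497091e-01,  3.68828182e-01, -9.64731548e-04],
       [ 3.68829377e-01,  9.29495319e-01, -1.82832089e-03],
       [ 2.22377187e-04, -2.05524029e-03, -9.99997863e-01]]), 'wrist_force': array([-0.42216498, -0.60333324,  1.57511587]), 'torque': array([-0.01700865,  0.02304041,  0.03497529]), 'finger_force': 0.0, 'finger_gap': 0.999524824979791} 0.0187
```

View pics/top0.png

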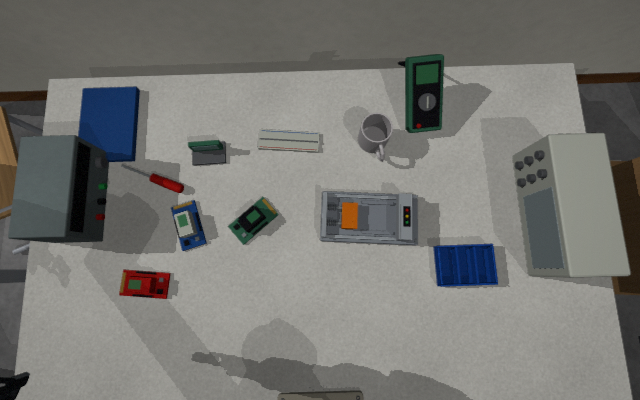

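View pics/scene0.png

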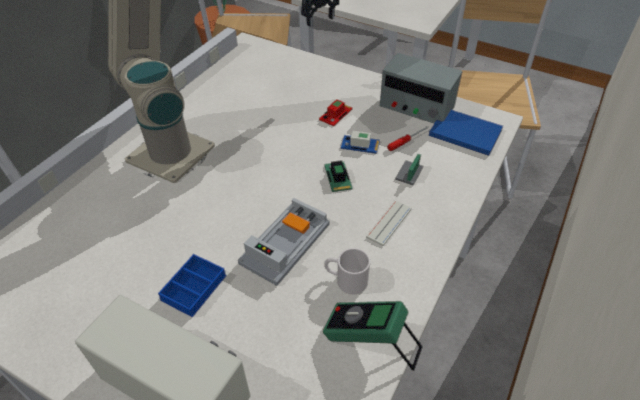

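The top view shows the blue module at about (187,226), the green spare at (254,221), and a red look-alike at (146,284). The fixture runs from (320,218) to (418,218) with its orange jaw at (349,216). Next I'll zoom in.

```bash
cat > h.py <<'E'
import numpy as np
from workcell import env
def ray(n,u,v,z,c=None):
    c=c or env.get_calibration(n); E=c["extrinsics"]
    d=E[:3,:3]@np.array([(u-c["cx"])/c["fx"],-(v-c["cy"])/c["fy"],-1])
    o=E[:3,3]; return o+d*(z-o[2])/d[2]
E
python3 - <<'E'
import cv2,numpy as np
t=cv2.imread("pics/top0.png")
a=cv2.resize(t[195:257,160:215],None,fx=7,fy=7,interpolation=cv2.INTER_CUBIC)
b=cv2.resize(t[182:252,312:424],None,fx=7,fy=7,interpolation=cv2.INTER_CUBIC)
o=np.zeros((600,800,3),np.uint8)
a=cv2.resize(t[195:257,165:210],None,fx=4.6,fy=4.6,interpolation=cv2.INTER_CUBIC)
b=cv2.resize(t[182:252,312:424],None,fx=5,fy=5,interpolation=cv2.INTER_CUBIC)
o[:a.shape[0],:a.shape[1]]=a; o[:b.shape[0],230:230+b.shape[1]]=b
cv2.imwrite("pics/crop.png",o[:360])
E
```

```text
(no output)
```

View pics/crop.png

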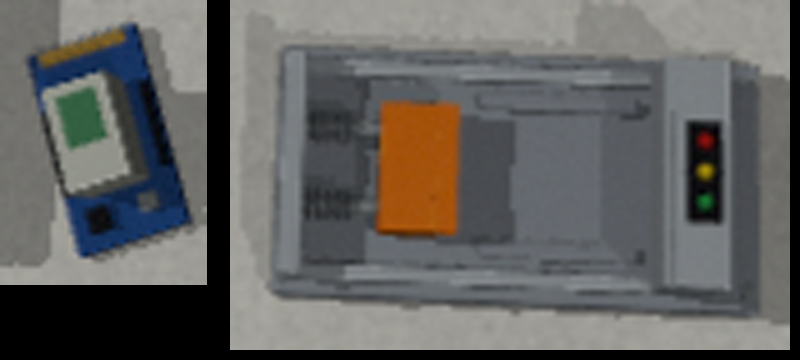

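```bash
python3 - <<'E'
from h import *
c=env.get_calibration("top")
m=np.array([ray("top",165+a/4.6-.4,195+b/4.6-.4,.008,c)[:2] for a,b in [(30,60),(131,25),(189,218),(82,257)]])
print(m, m.mean(0)); 
for i in range(4): d=m[(i+1)%4]-m[i]; print(np.linalg.norm(d),np.degrees(np.arctan2(d[1],d[0])))
f=lambda a,b,z: ray("top",312+(a-230)/5-.4,182+b/5-.4,z,c)[:2]
for n,z,P in [("jaw",.044,[(381,102),(378,233),(457,235),(459,103)]),("head",.068,[(667,58),(665,288),(732,290),(732,60)]),("bed",.02,[(283,45),(275,293),(755,313),(757,64)]),("bed0",.0,[(283,45),(275,293),(755,313),(757,64)])]:
    q=np.array([f(a,b,z) for a,b in P]); print(n,q.round(4).tolist(),q.mean(0))
    for i in range(4): d=q[(i+1)%4]-q[i]; print(np.linalg.norm(d),np.degrees(np.arctan2(d[1],d[0])))
E
```

```text
[[0.56309924 0.37771345]
 [0.58163257 0.32044167]
 [0.47023282 0.28416107]
 [0.45035785 0.34360463]] [0.51633062 0.33148021]
0.06019585660979697 -72.06825425866968
0.1171588113284224 -161.9606380449715
0.0626781570639456 108.4873728756857
0.11778808786182603 16.83268521319763
jaw [[0.5576, -0.0695], [0.4913, -0.0651], [0.489, -0.1045], [0.5559, -0.1089]] [ 0.52344418 -0.08702086]
0.06649919259175023 176.23005517335133
0.03944803579419958 -93.24730291421008
0.06696370277423239 -3.78815840741195
0.039476289330975384 87.4265866641185
head [[0.5711, -0.2104], [0.4579, -0.2012], [0.4559, -0.2335], [0.569, -0.2424]] [ 0.51345881 -0.22188671]
0.1135729566061994 175.36664745868947
0.032311298555561294 -93.48781922151993
0.11348286384089974 -4.524614991960143
0.03209428067519387 86.35869802712787
bed [[0.5936, -0.0212], [0.4648, -0.0128], [0.4471, -0.256], [0.5756, -0.2675]] [ 0.52026953 -0.13938886]
0.1291454956228601 176.2849400356659
0.24386549253456943 -94.1538287179599
0.1290207434247248 -5.119259449766623
0.2470284026506359 85.81386648878471
bed0 [[0.5978, -0.0214], [0.4662, -0.0129], [0.4482, -0.2612], [0.5793, -0.2729]] [ 0.52286165 -0.1421097 ]
0.1318339388525001 176.2849400356659
0.24894208099152937 -94.15382871795988
0.13170658966713844 -5.119259449766617
0.25217083393274814 85.81386648878468
```

Measured so far:

| Item | Position (m) | Yaw | Size check |
|---|---|---|---|
| Blue module | (0.516, 0.331) | +17.5° | 117 x 61, matches |
| Fixture | stop face near (0.514, -0.211) | -94.2° | lip to head 99.4 mm, 99 expected |

The frame offset is about -8 mm. I'll move above the module.

Request:
arm_command([
  {"dx": -45,"dy": -16,"grip": 85},
  {"dx": -45,"dy": -16},
  {"dx": -45,"dy": -16},
  {"dx": -45,"dy": -16},
  {"dx": -45,"dy": -16},
  {"dx": -45,"dy": -16},
  {"dx": -45,"dy": -16},
  {"dx": -43,"dy": -14},
  {"rz": -0.171},
  {"rz": -0.171},
  {"rz": -0.171},
  {"rz": -0.171},
], squeeze=80)

```text
validation failed for argument at $.co...
```

```bash
python3 - <<'E'
from h import *
import cv2
s=env.sense(); print(s["tool_pos"],s["eef_rot"].round(4),s["joint_positions"],s["wrist_force"])
c=env.get_calibration("wrist"); print(c)
im=env.capture("wrist"); cv2.imwrite("pics/w1.png",im)
E
```

```text
[0.23021614 0.58028792 0.23025561] [[-9.295e-01  3.688e-01 -1.000e-03]
 [ 3.688e-01  9.295e-01 -1.800e-03]
 [ 2.000e-04 -2.100e-03 -1.000e+00]] [ 6.24299075e+01  1.58762217e+01 -1.58886336e+00  7.26533578e+01
  5.14160196e-04  8.40733345e+01] [-0.42216498 -0.60333324  1.57511587]
{'fx': 309.70691628693146, 'fy': 309.70691628693146, 'cx': 322.2585741775939, 'cy': 197.0184310166736, 'extrinsics': array([[ 0.36919195, -0.88099041, -0.29589389,  0.15332127],
       [ 0.92934855,  0.348975  ,  0.12053096,  0.61191175],
       [-0.00292704, -0.31948762,  0.94758593,  0.37290855],
       [ 0.        ,  0.        ,  0.        ,  1.        ]])}
```

View pics/w1.png

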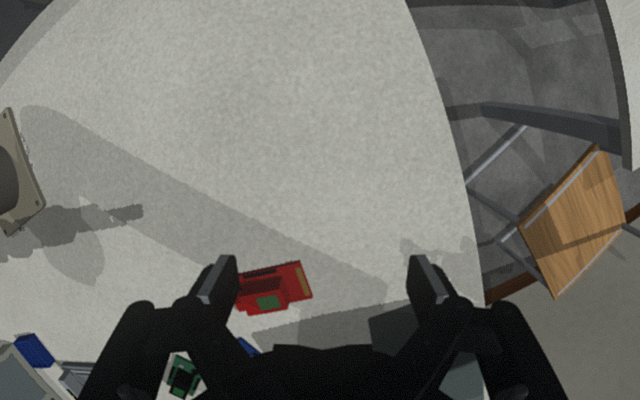

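The move was refused; I suspect every row needs all seven fields. The wrist picture, taken from the start pose, shows the red look-alike at (275,288), which is not part of the job.

Request:
arm_command([
  {"dx": -45,"dy": -16,"dz": 0,"rx": 0,"ry": 0,"rz": 0,"grip": 85},
  {"dx": -45,"dy": -16,"dz": 0,"rx": 0,"ry": 0,"rz": 0,"grip": 85},
  {"dx": -45,"dy": -16,"dz": 0,"rx": 0,"ry": 0,"rz": 0,"grip": 85},
  {"dx": -45,"dy": -16,"dz": 0,"rx": 0,"ry": 0,"rz": 0,"grip": 85},
  {"dx": -45,"dy": -16,"dz": 0,"rx": 0,"ry": 0,"rz": 0,"grip": 85},
  {"dx": -45,"dy": -16,"dz": 0,"rx": 0,"ry": 0,"rz": 0,"grip": 85},
  {"dx": -45,"dy": -16,"dz": 0,"rx": 0,"ry": 0,"rz": 0,"grip": 85},
  {"dx": -43,"dy": -14,"dz": 0,"rx": 0,"ry": 0,"rz": 0,"grip": 85},
  {"dx": 0,"dy": 0,"dz": 0,"rx": 0,"ry": 0,"rz": -0.171,"grip": 85},
  {"dx": 0,"dy": 0,"dz": 0,"rx": 0,"ry": 0,"rz": -0.171,"grip": 85},
  {"dx": 0,"dy": 0,"dz": 0,"rx": 0,"ry": 0,"rz": -0.171,"grip": 85},
  {"dx": 0,"dy": 0,"dz": 0,"rx": 0,"ry": 0,"rz": -0.171,"grip": 85},
], squeeze=80)

```text
time: 1.65
tool_pos: [0.5166, 0.3315, 0.2308]
eef_rot: [[-0.952, -0.307, -0.001], [-0.307, 0.952, -0.0], [0.001, -0.0, -1.0]]
wrist_force: [0.9, -0.3, 0.8]
finger_gap: 0.996
finger_force: 0.0
```

```bash
python3 - <<'E'
from h import *
import cv2
s=env.sense(); print(s["tool_pos"],s["joint_positions"].round(1))
c=env.get_calibration("wrist"); E=c["extrinsics"]
im=env.capture("wrist")
# rectify onto plane z=.008 : 2px/mm, in module-guess frame (rows=-x up)
yaw=np.radians(17.5); ex=np.array([np.cos(yaw),np.sin(yaw),0]); ey=np.array([-ex[1],ex[0],0]); o=np.array([.5163,.3315,0])
def rect(z,hw=.08,sc=4000):
    n=int(2*hw*sc); g=(np.arange(n)-n/2)/sc
    X=o+np.array([0,0,z])+(-g)[:,None,None]*ex+(-g)[None,:,None]*ey
    p=(X-E[:3,3])@E[:3,:3]; p=p*np.array([1,-1,-1])
    r=np.hypot(p[...,0],p[...,1]); th=np.arctan2(r,p[...,2])
    u=c["cx"]+c["fx"]*th*p[...,0]/r; v=c["cy"]+c["fy"]*th*p[...,1]/r
    return cv2.remap(im,u.astype(np.float32),v.astype(np.float32),cv2.INTER_LINEAR)
a=rect(.008,.08,2400); b=rect(.042,.08,2400)
cv2.imwrite("pics/w2.png",np.hstack([a,b]))
E
```

```text
[0.51657885 0.33148457 0.23078893] [26.7 14.8 -3.  72.3  0.   8.8]
```

View pics/w2.png

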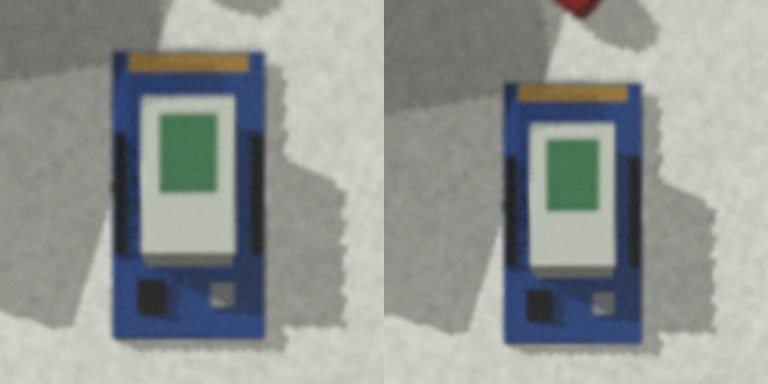

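The rectified wrist view (2.4 px/mm) shows the blue board at columns 113–264 and rows 52–339, which is 63 x 120 mm. The gold edge is ahead and the yaw matches. The centre is off by x -1.4 and y +1.6 mm, so I'll correct, descend and grip.

Request:
arm_command([
  {"dx": 1.6,"dy": 1.7,"dz": 45,"rx": 0,"ry": 0,"rz": 0.006,"grip": 85},
  {"dx": 0,"dy": 0,"dz": 50,"rx": 0,"ry": 0,"rz": 0,"grip": 85},
  {"dx": 0,"dy": 0,"dz": 50,"rx": 0,"ry": 0,"rz": 0,"grip": 85},
  {"dx": 0,"dy": 0,"dz": 45,"rx": 0,"ry": 0,"rz": 0,"grip": 85},
  {"dx": 0,"dy": 0,"dz": 20,"rx": 0,"ry": 0,"rz": 0,"grip": 85},
  {"dx": 0,"dy": 0,"dz": 8,"rx": 0,"ry": 0,"rz": 0,"grip": 85},
  {"dx": 0,"dy": 0,"dz": 0,"rx": 0,"ry": 0,"rz": 0,"grip": 20},
  {"dx": 0,"dy": 0,"dz": 0,"rx": 0,"ry": 0,"rz": 0,"grip": 20},
  {"dx": 0,"dy": 0,"dz": 0,"rx": 0,"ry": 0,"rz": 0,"grip": 20},
  {"dx": 0,"dy": 0,"dz": 0,"rx": 0,"ry": 0,"rz": 0,"grip": 20},
  {"dx": 0,"dy": 0,"dz": 0,"rx": 0,"ry": 0,"rz": 0,"grip": 20},
], squeeze=80)

```text
time: 3.08
tool_pos: [0.5164, 0.3337, 0.0151]
eef_rot: [[-0.955, -0.296, 0.003], [-0.296, 0.955, 0.001], [-0.004, 0.0, -1.0]]
wrist_force: [0.3, 0.4, 7.0]
finger_gap: 0.405
finger_force: 81.6
```

Request:
arm_command([
  {"dx": 0,"dy": 0,"dz": -20,"rx": 0,"ry": 0,"rz": 0,"grip": 20},
  {"dx": 0,"dy": 0,"dz": -55,"rx": 0,"ry": 0,"rz": 0,"grip": 20},
  {"dx": 0,"dy": 0,"dz": -55,"rx": 0,"ry": 0,"rz": 0,"grip": 20},
  {"dx": 0,"dy": 0,"dz": -55,"rx": 0,"ry": 0,"rz": 0,"grip": 20},
  {"dx": 0,"dy": 0,"dz": 0,"rx": 0,"ry": 0,"rz": 0,"grip": 20},
  {"dx": 0,"dy": 0,"dz": 0,"rx": 0,"ry": 0,"rz": 0,"grip": 20},
], squeeze=80)

```text
time: 3.82
tool_pos: [0.5139, 0.3325, 0.1973]
eef_rot: [[-0.955, -0.296, -0.002], [-0.296, 0.955, -0.001], [0.002, -0.0, -1.0]]
wrist_force: [0.1, 0.2, -2.1]
finger_gap: 0.406
finger_force: 80.8
```

Request:
arm_command([
  {"dx": 7,"dy": -23,"dz": 0,"rx": 0,"ry": 0,"rz": 0,"grip": 20},
  {"dx": 14,"dy": -46,"dz": 0,"rx": 0,"ry": 0,"rz": 0,"grip": 20},
  {"dx": 14,"dy": -46,"dz": 0,"rx": 0,"ry": 0,"rz": 0,"grip": 20},
  {"dx": 14,"dy": -46,"dz": 0,"rx": 0,"ry": 0,"rz": 0,"grip": 20},
  {"dx": 14,"dy": -46,"dz": 0,"rx": 0,"ry": 0,"rz": 0,"grip": 20},
  {"dx": 14,"dy": -46,"dz": 0,"rx": 0,"ry": 0,"rz": 0,"grip": 20},
  {"dx": 14,"dy": -46,"dz": 0,"rx": 0,"ry": 0,"rz": 0,"grip": 20},
  {"dx": 14,"dy": -46,"dz": 0,"rx": 0,"ry": 0,"rz": 0,"grip": 20},
  {"dx": 14,"dy": -46,"dz": 0,"rx": 0,"ry": 0,"rz": 0,"grip": 20},
  {"dx": 14,"dy": -46,"dz": 0,"rx": 0,"ry": 0,"rz": 0,"grip": 20},
  {"dx": 8,"dy": -26,"dz": 0,"rx": 0,"ry": 0,"rz": 0,"grip": 20},
])

```text
time: 5.2
tool_pos: [0.5145, -0.1535, 0.1959]
eef_rot: [[-0.956, -0.293, -0.004], [-0.293, 0.956, 0.001], [0.004, 0.002, -1.0]]
wrist_force: [0.7, -0.0, -1.4]
finger_gap: 0.402
finger_force: 80.7
```

Request:
arm_command([
  {"dx": 0,"dy": 0,"dz": 0,"rx": 0,"ry": 0,"rz": 0.162,"grip": 20},
  {"dx": 0,"dy": 0,"dz": 0,"rx": 0,"ry": 0,"rz": 0.162,"grip": 20},
  {"dx": 0,"dy": 0,"dz": 0,"rx": 0,"ry": 0,"rz": 0.162,"grip": 20},
  {"dx": 0,"dy": 0,"dz": 0,"rx": 0,"ry": 0,"rz": 0.162,"grip": 20},
  {"dx": 0,"dy": 0,"dz": 0,"rx": 0,"ry": 0,"rz": 0.162,"grip": 20},
  {"dx": 0,"dy": 0,"dz": 0,"rx": 0,"ry": 0,"rz": 0.162,"grip": 20},
  {"dx": 0,"dy": 0,"dz": 0,"rx": 0,"ry": 0,"rz": 0.162,"grip": 20},
  {"dx": 0,"dy": 0,"dz": 0,"rx": 0,"ry": 0,"rz": 0.162,"grip": 20},
  {"dx": 0,"dy": 0,"dz": 0,"rx": 0,"ry": 0,"rz": 0.162,"grip": 20},
  {"dx": 0,"dy": 0,"dz": 0,"rx": 0,"ry": 0,"rz": 0.162,"grip": 20},
  {"dx": 0,"dy": 0,"dz": 0,"rx": 0,"ry": 0,"rz": 0.162,"grip": 20},
  {"dx": 0,"dy": 0,"dz": 0,"rx": 0,"ry": 0,"rz": 0.162,"grip": 20},
])

```text
time: 6.7
tool_pos: [0.5144, -0.1511, 0.1958]
eef_rot: [[0.079, 0.997, -0.005], [0.997, -0.079, 0.002], [0.001, -0.005, -1.0]]
wrist_force: [0.2, 0.3, -2.1]
finger_gap: 0.406
finger_force: 80.7
```

```bash
cat >> h.py <<'E'
import cv2
def rect(im,c,z,o,yaw,x0,x1,y0,y1,sc):
    # rows: x increasing downward; cols: y increasing to the right
    E=c["extrinsics"]; ex=np.array([np.cos(yaw),np.sin(yaw),0]); ey=np.array([-ex[1],ex[0],0])
    gx=np.arange(x0,x1,1/sc)/1000; gy=np.arange(y0,y1,1/sc)/1000
    X=np.array([o[0],o[1],z])+gx[:,None,None]*ex+gy[None,:,None]*ey
    p=((X-E[:3,3])@E[:3,:3])*np.array([1,-1,-1])
    r=np.hypot(p[...,0],p[...,1]); th=np.arctan2(r,p[...,2])
    u=c["cx"]+c["fx"]*th*p[...,0]/r; v=c["cy"]+c["fy"]*th*p[...,1]/r
    return cv2.remap(im,u.astype(np.float32),v.astype(np.float32),cv2.INTER_CUBIC)
E
python3 - <<'E'
from h import *
s=env.sense(); c=env.get_calibration("wrist"); im=env.capture("wrist"); cv2.imwrite("pics/w3.png",im)
T=s["tool_pos"]; R=s["eef_rot"]; yt=np.arctan2(-R[1,0],-R[0,0]); print(T,np.degrees(yt))
a=rect(im,c,.044,(.5185,-.1510),np.radians(-94.2),-150,30,-75,75,2.6)
b=rect(im,c,T[2]-.0151+.008,T,yt,-80,20,-60,60,2.6)
b=np.vstack([b,np.zeros((a.shape[0]-b.shape[0],b.shape[1],3),np.uint8)])
cv2.imwrite("pics/w4.png",np.hstack([a,b])); print(a.shape,b.shape)
E
```

```text
[ 0.51440561 -0.15112247  0.1957546 ] -94.53908292793837
(469, 391, 3) (469, 312, 3)
```

View pics/w4.png

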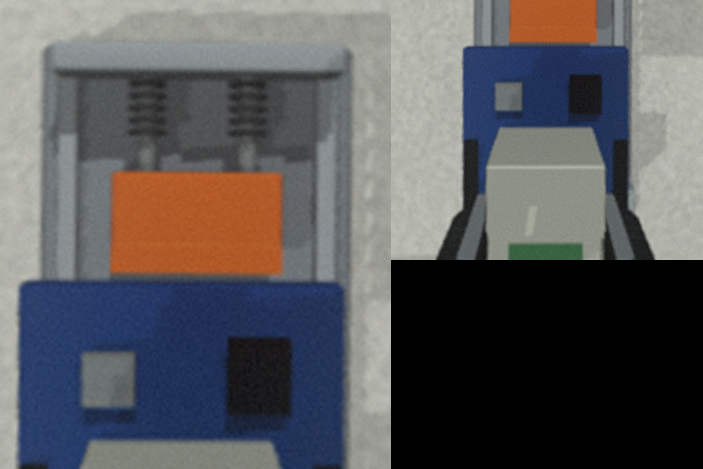

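Both wrist measurements agree with the plan. The lip front is at row 275 (x=-44.2, as predicted) with jaw width 66. The board's jaw edge is 62.3 mm from the TCP, and it sits centred to 0.6 mm. Now tilt to 30° and hover.

Request:
arm_command([
  {"dx": -11.8,"dy": 5.3,"dz": 0,"rx": 0,"ry": 0,"rz": -0.006,"grip": 20},
  {"dx": 0,"dy": 0,"dz": 0,"rx": 0,"ry": -0.131,"rz": 0,"grip": 20},
  {"dx": 0,"dy": 0,"dz": 0,"rx": 0,"ry": -0.131,"rz": 0,"grip": 20},
  {"dx": 0,"dy": 0,"dz": 0,"rx": 0,"ry": -0.131,"rz": 0,"grip": 20},
  {"dx": 0,"dy": 0,"dz": 0,"rx": 0,"ry": -0.131,"rz": 0,"grip": 20},
  {"dx": 12.5,"dy": 0,"dz": 21.6,"rx": 0,"ry": 0,"rz": 0,"grip": 20},
  {"dx": 12.5,"dy": 0,"dz": 21.6,"rx": 0,"ry": 0,"rz": 0,"grip": 20},
  {"dx": 12.5,"dy": 0,"dz": 21.6,"rx": 0,"ry": 0,"rz": 0,"grip": 20},
  {"dx": 12.5,"dy": 0,"dz": 21.6,"rx": 0,"ry": 0,"rz": 0,"grip": 20},
  {"dx": 0,"dy": 0,"dz": 0,"rx": 0,"ry": 0,"rz": 0,"grip": 20},
  {"dx": 0,"dy": 0,"dz": 0,"rx": 0,"ry": 0,"rz": 0,"grip": 20},
])

```text
time: 8.12
tool_pos: [0.5218, -0.1638, 0.0989]
eef_rot: [[0.057, 0.998, -0.034], [0.864, -0.067, -0.499], [-0.501, -0.0, -0.866]]
wrist_force: [-0.7, 0.3, -0.9]
finger_gap: 0.409
finger_force: 80.8
```

```bash
cat >> h.py <<'E'
F=np.array([.5190,-.1511,.020]); A=np.radians(-94.2)
fx=np.array([np.cos(A),np.sin(A),0]); fy=np.array([-fx[1],fx[0],0]); up=np.array([0,0,1.])
def st():
    s=env.sense(); R=s["eef_rot"]; M=R@np.diag([-1,1,-1.])
    o=s["tool_pos"]-M@np.array([.0021,.00055,.0151])
    B=np.array([fx,fy,up])
    for n,l in [("jawbot",(-.06,0,0)),("jawtop",(-.06,0,.008)),("goldbot",(.06,0,0)),("orig",(0,0,0))]:
        print(n,(B@(o+M@np.array(l)-F)*1000).round(1),end=" ")
    print("tilt",np.degrees(np.arctan2(M[2,0],M[0:2,0]@fx[:2])).round(2),"roll",np.degrees(np.arcsin(M[2,1])).round(2),"yaw",np.degrees(M[:,0]@fy).round(2),
     "F",(B@s["wrist_force"]).round(2),"T",(B@s["torque"]).round(2),"t",round(s["time"],2),"q",s["joint_positions"].round(0))
if __name__=="__main__": st()
E
python3 h.py
```

```text
jawbot [-33.8   2.8  34.7] jawtop [-37.8   2.8  41.7] goldbot [70.1  3.5 94.8] orig [18.2  3.2 64.8] tilt 30.04 roll -0.02 yaw 0.34 F [-0.25 -0.76 -0.88] T [-0.01  0.66  0.04] t 8.12 q [ -9.  15. -26.  47. -30.  84.]
```

Request:
arm_command([
  {"dx": 7,"dy": -2.7,"dz": 12.1,"rx": 0,"ry": 0,"rz": 0,"grip": 20},
  {"dx": 6,"dy": 0,"dz": 10.4,"rx": 0,"ry": 0,"rz": 0,"grip": 20},
  {"dx": 2,"dy": 0,"dz": 3.5,"rx": 0,"ry": 0,"rz": 0,"grip": 20},
  {"dx": 0,"dy": 0,"dz": 0,"rx": 0,"ry": 0,"rz": 0,"grip": 20},
  {"dx": 0,"dy": 0,"dz": 0,"rx": 0,"ry": 0,"rz": 0,"grip": 20},
])

```text
time: 8.75
tool_pos: [0.5191, -0.1631, 0.0687]
eef_rot: [[0.058, 0.998, -0.033], [0.864, -0.067, -0.499], [-0.5, 0.0, -0.866]]
wrist_force: [-0.4, 0.5, -1.1]
finger_gap: 0.405
finger_force: 80.8
```

```bash
python3 h.py
```

```text
jawbot [-34.2   0.1   4.6] jawtop [-38.3   0.1  11.5] goldbot [69.6  0.8 64.6] orig [17.7  0.5 34.6] tilt 30.03 roll 0.03 yaw 0.3 F [-0.5  -0.42 -1.06] T [-0.01  0.64 -0.04] t 8.75 q [ -9.  17. -27.  43. -30.  84.]
```

Request:
arm_command([
  {"dx": 1,"dy": 0,"dz": 1.7,"rx": 0,"ry": 0,"rz": 0,"grip": 20},
  {"dx": 0,"dy": 0,"dz": 0,"rx": 0,"ry": 0,"rz": 0,"grip": 20},
])

```text
time: 9.0
tool_pos: [0.5188, -0.163, 0.0666]
eef_rot: [[0.058, 0.998, -0.033], [0.864, -0.067, -0.499], [-0.5, 0.0, -0.866]]
wrist_force: [0.0, 0.9, -2.6]
finger_gap: 0.409
finger_force: 80.8
```

```bash
python3 h.py
```

```text
jawbot [-34.3  -0.2   2.4] jawtop [-38.3  -0.2   9.4] goldbot [69.6  0.5 62.5] orig [17.6  0.2 32.5] tilt 30.02 roll 0.01 yaw 0.31 F [-0.93 -0.05 -2.62] T [-0.02  0.66 -0.02] t 9.0 q [ -9.  17. -28.  43. -30.  84.]
```

Request:
arm_command([
  {"dx": 0.75,"dy": 0,"dz": 1.3,"rx": 0,"ry": 0,"rz": 0,"grip": 20},
  {"dx": 0,"dy": 0,"dz": 0,"rx": 0,"ry": 0,"rz": 0,"grip": 20},
])

```text
time: 9.25
tool_pos: [0.5187, -0.163, 0.0649]
eef_rot: [[0.058, 0.998, -0.034], [0.864, -0.067, -0.499], [-0.5, -0.0, -0.866]]
wrist_force: [0.6, 0.2, -0.9]
finger_gap: 0.406
finger_force: 80.8
```

```bash
python3 h.py
```

```text
jawbot [-34.3  -0.3   0.7] jawtop [-38.3  -0.4   7.7] goldbot [69.6  0.3 60.8] orig [17.6  0.  30.8] tilt 30.02 roll -0.01 yaw 0.32 F [-0.21  0.63 -0.9 ] T [0.02 0.68 0.02] t 9.25 q [ -9.  17. -28.  42. -30.  84.]
```

Request:
arm_command([
  {"dx": 0.75,"dy": 0,"dz": 1.3,"rx": 0,"ry": 0,"rz": 0,"grip": 20},
  {"dx": 0,"dy": 0,"dz": 0,"rx": 0,"ry": 0,"rz": 0,"grip": 20},
])

```text
time: 9.5
tool_pos: [0.5186, -0.163, 0.0634]
eef_rot: [[0.058, 0.998, -0.034], [0.864, -0.067, -0.499], [-0.5, -0.0, -0.866]]
wrist_force: [-0.3, 0.2, -1.2]
finger_gap: 0.41
finger_force: 80.8
```

```bash
python3 h.py
```

```text
jawbot [-34.3  -0.3  -0.8] jawtop [-38.3  -0.4   6.1] goldbot [69.6  0.3 59.2] orig [17.6  0.  29.2] tilt 30.02 roll -0.02 yaw 0.32 F [-0.14 -0.3  -1.19] T [ 0.02  0.66 -0.02] t 9.5 q [ -9.  17. -28.  42. -30.  84.]
```

Request:
arm_command([
  {"dx": 0.75,"dy": 0,"dz": 1.3,"rx": 0,"ry": 0,"rz": 0,"grip": 20},
  {"dx": 0,"dy": 0,"dz": 0,"rx": 0,"ry": 0,"rz": 0,"grip": 20},
])

```text
time: 9.75
tool_pos: [0.5188, -0.1633, 0.063]
eef_rot: [[0.057, 0.998, -0.033], [0.863, -0.067, -0.5], [-0.501, -0.0, -0.865]]
wrist_force: [-2.0, 1.0, 4.1]
finger_gap: 0.404
finger_force: 81.7
```

```bash
python3 h.py
```

```text
jawbot [-34.   -0.1  -1.2] jawtop [-38.   -0.2   5.7] goldbot [69.8  0.6 59. ] orig [17.9  0.2 28.9] tilt 30.1 roll -0.01 yaw 0.34 F [-0.84 -2.04  4.1 ] T [-0.5   0.46 -0.18] t 9.75 q [ -9.  17. -28.  42. -30.  84.]
```

Request:
arm_command([
  {"dx": 0.75,"dy": 0,"dz": 1.3,"rx": 0,"ry": 0,"rz": 0,"grip": 20},
  {"dx": 0,"dy": 0,"dz": 0,"rx": 0,"ry": 0,"rz": 0,"grip": 20},
])

```text
time: 10.0
tool_pos: [0.5189, -0.1635, 0.0627]
eef_rot: [[0.057, 0.998, -0.033], [0.863, -0.066, -0.501], [-0.503, -0.0, -0.865]]
wrist_force: [-5.1, 4.2, 12.0]
finger_gap: 0.406
finger_force: 82.7
```

```bash
python3 h.py
```

```text
jawbot [-33.7  -0.1  -1.5] jawtop [-37.7  -0.1   5.4] goldbot [70.   0.7 58.8] orig [18.2  0.3 28.6] tilt 30.17 roll -0.01 yaw 0.37 F [-3.82 -5.39 12.02] T [-1.08  0.33 -0.37] t 10.0 q [ -9.  17. -28.  42. -30.  84.]
```

Floor contact felt at estimated z = -1.1, so real height is the estimate plus 1.1 mm. I'll back off to about 1.5 mm above the floor, then slide under the lip.

Request:
arm_command([
  {"dx": -2.1,"dy": 0,"dz": -3.6,"rx": 0,"ry": 0,"rz": 0,"grip": 20},
  {"dx": 0,"dy": 0,"dz": 0,"rx": 0,"ry": 0,"rz": 0,"grip": 20},
  {"dx": 3.5,"dy": 0,"dz": -2,"rx": 0,"ry": 0,"rz": 0,"grip": 20},
  {"dx": 3.5,"dy": 0,"dz": -2,"rx": 0,"ry": 0,"rz": 0,"grip": 20},
  {"dx": 2.6,"dy": 0,"dz": -1.5,"rx": 0,"ry": 0,"rz": 0,"grip": 20},
  {"dx": 0,"dy": 0,"dz": 0,"rx": 0,"ry": 0,"rz": 0,"grip": 20},
  {"dx": 0,"dy": 0,"dz": 0,"rx": 0,"ry": 0,"rz": 0,"grip": 20},
])

```text
time: 10.88
tool_pos: [0.5195, -0.152, 0.0646]
eef_rot: [[0.058, 0.998, -0.033], [0.864, -0.067, -0.499], [-0.5, -0.0, -0.866]]
wrist_force: [-0.4, -0.3, -2.3]
finger_gap: 0.403
finger_force: 81.0
```

```bash
python3 h.py
```

```text
jawbot [-45.4  -0.3   0.4] jawtop [-49.4  -0.3   7.4] goldbot [58.5  0.4 60.5] orig [ 6.6  0.1 30.5] tilt 30.03 roll -0.0 yaw 0.32 F [ 0.35 -0.39 -2.34] T [-0.01  0.64 -0.  ] t 10.88 q [ -8.  17. -27.  43. -30.  86.]
```

Request:
arm_command([
  {"dx": 1.3,"dy": 0,"dz": -0.75,"rx": 0,"ry": 0,"rz": 0,"grip": 20},
  {"dx": 0,"dy": 0,"dz": 0,"rx": 0,"ry": 0,"rz": 0,"grip": 20},
])

```text
time: 11.12
tool_pos: [0.5196, -0.1505, 0.0646]
eef_rot: [[0.058, 0.998, -0.033], [0.864, -0.067, -0.499], [-0.5, 0.0, -0.866]]
wrist_force: [-0.1, 0.2, -2.1]
finger_gap: 0.407
finger_force: 81.0
```

```bash
python3 h.py
```

```text
jawbot [-46.9  -0.3   0.5] jawtop [-50.9  -0.3   7.4] goldbot [57.   0.4 60.5] orig [ 5.1  0.  30.5] tilt 30.02 roll 0.0 yaw 0.31 F [-0.16 -0.14 -2.07] T [-0.04  0.68  0.04] t 11.12 q [ -8.  17. -27.  43. -30.  86.]
```

Request:
arm_command([
  {"dx": 1.3,"dy": 0,"dz": -0.75,"rx": 0,"ry": 0,"rz": 0,"grip": 20},
  {"dx": 0,"dy": 0,"dz": 0,"rx": 0,"ry": 0,"rz": 0,"grip": 20},
])

```text
time: 11.38
tool_pos: [0.5197, -0.149, 0.0646]
eef_rot: [[0.058, 0.998, -0.033], [0.864, -0.067, -0.499], [-0.5, 0.0, -0.866]]
wrist_force: [0.0, 0.2, -1.9]
finger_gap: 0.406
finger_force: 81.0
```

```bash
python3 h.py
```

```text
jawbot [-48.4  -0.3   0.5] jawtop [-52.4  -0.3   7.4] goldbot [55.5  0.4 60.5] orig [ 3.5  0.1 30.5] tilt 30.02 roll 0.0 yaw 0.32 F [-0.22  0.   -1.9 ] T [-0.03  0.72 -0.01] t 11.38 q [ -7.  17. -27.  43. -30.  86.]
```

Request:
arm_command([
  {"dx": 1.3,"dy": 0,"dz": -0.75,"rx": 0,"ry": 0,"rz": 0,"grip": 20},
  {"dx": 0,"dy": 0,"dz": 0,"rx": 0,"ry": 0,"rz": 0,"grip": 20},
])

```text
time: 11.62
tool_pos: [0.5198, -0.1474, 0.0646]
eef_rot: [[0.058, 0.998, -0.033], [0.864, -0.067, -0.499], [-0.5, -0.0, -0.866]]
wrist_force: [0.4, -0.5, -2.0]
finger_gap: 0.408
finger_force: 81.0
```

```bash
python3 h.py
```

```text
jawbot [-49.9  -0.3   0.5] jawtop [-53.9  -0.3   7.4] goldbot [54.   0.3 60.5] orig [ 2.   0.  30.5] tilt 30.02 roll -0.0 yaw 0.32 F [ 0.48  0.42 -2.01] T [0.01 0.71 0.04] t 11.62 q [ -7.  17. -27.  43. -30.  86.]
```

Request:
arm_command([
  {"dx": 1.3,"dy": 0,"dz": -0.75,"rx": 0,"ry": 0,"rz": 0,"grip": 20},
  {"dx": 0,"dy": 0,"dz": 0,"rx": 0,"ry": 0,"rz": 0,"grip": 20},
])

```text
time: 11.88
tool_pos: [0.5199, -0.1465, 0.0648]
eef_rot: [[0.058, 0.998, -0.034], [0.863, -0.067, -0.501], [-0.502, 0.0, -0.865]]
wrist_force: [0.1, -2.8, -2.6]
finger_gap: 0.405
finger_force: 80.7
```

```bash
python3 h.py
```

```text
jawbot [-50.8  -0.3   0.6] jawtop [-54.8  -0.3   7.5] goldbot [53.   0.3 60.8] orig [ 1.1 -0.  30.7] tilt 30.11 roll 0.0 yaw 0.29 F [ 2.74  0.33 -2.63] T [-0.04  0.22 -0.03] t 11.88 q [ -7.  17. -27.  43. -30.  86.]
```

Request:
arm_command([
  {"dx": 1.3,"dy": 0,"dz": -0.75,"rx": 0,"ry": 0,"rz": 0,"grip": 20},
  {"dx": 0,"dy": 0,"dz": 0,"rx": 0,"ry": 0,"rz": 0,"grip": 20},
])

```text
time: 12.12
tool_pos: [0.52, -0.1448, 0.0648]
eef_rot: [[0.058, 0.998, -0.034], [0.863, -0.067, -0.5], [-0.501, 0.0, -0.865]]
wrist_force: [-0.4, -3.0, -2.2]
finger_gap: 0.403
finger_force: 80.7
```

```bash
python3 h.py
```

```text
jawbot [-52.6  -0.3   0.6] jawtop [-56.6  -0.3   7.5] goldbot [51.3  0.3 60.7] orig [-0.6  0.  30.6] tilt 30.07 roll 0.0 yaw 0.3 F [ 3.06 -0.16 -2.18] T [ 0.01 -0.01 -0.06] t 12.12 q [ -7.  17. -27.  44. -30.  86.]
```

Jaw contact felt at estimated -54.7 with about 2.7 N, matching the spring. Now push it back towards 14 mm.

Request:
arm_command([
  {"dx": 1.73,"dy": 0,"dz": -1,"rx": 0,"ry": 0,"rz": 0,"grip": 20},
  {"dx": 1.73,"dy": 0,"dz": -1,"rx": 0,"ry": 0,"rz": 0,"grip": 20},
  {"dx": 1.73,"dy": 0,"dz": -1,"rx": 0,"ry": 0,"rz": 0,"grip": 20},
  {"dx": 1.73,"dy": 0,"dz": -1,"rx": 0,"ry": 0,"rz": 0,"grip": 20},
  {"dx": 1.73,"dy": 0,"dz": -1,"rx": 0,"ry": 0,"rz": 0,"grip": 20},
  {"dx": 0,"dy": 0,"dz": 0,"rx": 0,"ry": 0,"rz": 0,"grip": 20},
])

```text
time: 12.88
tool_pos: [0.5207, -0.135, 0.0649]
eef_rot: [[0.058, 0.998, -0.034], [0.863, -0.067, -0.501], [-0.502, 0.0, -0.865]]
wrist_force: [-0.0, -5.0, -2.3]
finger_gap: 0.409
finger_force: 80.5
```

```bash
python3 h.py
```

```text
jawbot [-62.4  -0.3   0.7] jawtop [-66.4  -0.4   7.6] goldbot [41.4  0.3 60.9] orig [-10.5  -0.   30.8] tilt 30.12 roll 0.01 yaw 0.3 F [ 5.01  0.36 -2.29] T [ 0.04 -0.65 -0.09] t 12.88 q [ -6.  18. -27.  44. -30.  88.]
```

Request:
arm_command([
  {"dx": 1.73,"dy": 0,"dz": -1,"rx": 0,"ry": 0,"rz": 0,"grip": 20},
  {"dx": 0.9,"dy": 0,"dz": -0.5,"rx": 0,"ry": 0,"rz": 0,"grip": 20},
  {"dx": 0,"dy": 0,"dz": 0,"rx": 0,"ry": 0,"rz": 0,"grip": 20},
])

```text
time: 13.25
tool_pos: [0.5209, -0.1322, 0.065]
eef_rot: [[0.058, 0.998, -0.034], [0.863, -0.067, -0.501], [-0.502, 0.0, -0.865]]
wrist_force: [-1.3, -6.7, -2.2]
finger_gap: 0.402
finger_force: 80.4
```

```bash
python3 h.py
```

```text
jawbot [-65.   -0.3   0.7] jawtop [-69.1  -0.4   7.6] goldbot [38.7  0.3 61. ] orig [-13.2  -0.   30.8] tilt 30.16 roll 0.01 yaw 0.28 F [ 6.82 -0.77 -2.2 ] T [-0.01 -0.82 -0.1 ] t 13.25 q [ -5.  18. -27.  45. -30.  88.]
```

Jaw back about 14.4 mm (6.8 N, as the spring predicts). Now rotate down about the jaw edge, in stages.

Request:
arm_command([
  {"dx": -0.38,"dy": 0,"dz": 5.44,"rx": 0,"ry": 0.0873,"rz": 0,"grip": 20},
  {"dx": 0,"dy": 0,"dz": 0,"rx": 0,"ry": 0,"rz": 0,"grip": 20},
])

```text
time: 13.5
tool_pos: [0.5205, -0.1362, 0.0607]
eef_rot: [[0.063, 0.998, -0.029], [0.903, -0.069, -0.424], [-0.425, 0.0, -0.905]]
wrist_force: [-0.3, -6.3, -0.8]
finger_gap: 0.407
finger_force: 80.6
```

```bash
python3 h.py
```

```text
jawbot [-64.8  -0.3   0.7] jawtop [-68.2  -0.4   7.9] goldbot [43.9  0.1 51.7] orig [-10.4  -0.1  26.2] tilt 25.15 roll 0.02 yaw 0.22 F [ 6.27  0.14 -0.77] T [-0.09 -0.97 -0.05] t 13.5 q [ -8.  17. -27.  44. -25.  85.]
```

Request:
arm_command([
  {"dx": -0.38,"dy": 0,"dz": 5.44,"rx": 0,"ry": 0.0873,"rz": 0,"grip": 20},
  {"dx": 0,"dy": 0,"dz": 0,"rx": 0,"ry": 0,"rz": 0,"grip": 20},
])

```text
time: 13.75
tool_pos: [0.5203, -0.1391, 0.0559]
eef_rot: [[0.065, 0.998, -0.024], [0.936, -0.069, -0.344], [-0.345, 0.0, -0.939]]
wrist_force: [-0.8, -6.7, -0.6]
finger_gap: 0.401
finger_force: 80.7
```

```bash
python3 h.py
```

```text
jawbot [-65.1  -0.4   0.4] jawtop [-67.9  -0.4   7.9] goldbot [47.5  0.1 41.7] orig [-8.8 -0.1 21. ] tilt 20.16 roll 0.02 yaw 0.22 F [ 6.71 -0.26 -0.58] T [-0.16 -1.03 -0.06] t 13.75 q [-11.  16. -27.  44. -20.  82.]
```

Request:
arm_command([
  {"dx": 0.6,"dy": 0,"dz": 5.1,"rx": 0,"ry": 0.0873,"rz": 0,"grip": 20},
  {"dx": 0,"dy": 0,"dz": 0,"rx": 0,"ry": 0,"rz": 0,"grip": 20},
])

```text
time: 14.0
tool_pos: [0.5201, -0.1405, 0.0509]
eef_rot: [[0.067, 0.998, -0.018], [0.963, -0.069, -0.261], [-0.262, -0.0, -0.965]]
wrist_force: [-2.1, -6.5, -0.7]
finger_gap: 0.408
finger_force: 80.7
```

```bash
python3 h.py
```

```text
jawbot [-66.6  -0.4   0. ] jawtop [-68.7  -0.4   7.7] goldbot [49.2  0.  31.5] orig [-8.7 -0.2 15.7] tilt 15.19 roll -0.01 yaw 0.23 F [ 6.62 -1.66 -0.72] T [-0.26 -1.18 -0.13] t 14.0 q [-14.  16. -27.  44. -15.  80.]
```

Request:
arm_command([
  {"dx": -0.1,"dy": 0,"dz": 5.4,"rx": 0,"ry": 0.0873,"rz": 0,"grip": 20},
  {"dx": 0,"dy": 0,"dz": 0,"rx": 0,"ry": 0,"rz": 0,"grip": 20},
])

```text
time: 14.25
tool_pos: [0.5201, -0.1422, 0.0458]
eef_rot: [[0.068, 0.998, -0.013], [0.982, -0.069, -0.177], [-0.177, -0.0, -0.984]]
wrist_force: [-2.4, -6.2, -0.1]
finger_gap: 0.408
finger_force: 81.1
```

```bash
python3 h.py
```

```text
jawbot [-67.4  -0.4  -0.1] jawtop [-68.9  -0.4   7.8] goldbot [50.7  0.1 21.2] orig [-8.4 -0.1 10.5] tilt 10.21 roll -0.02 yaw 0.24 F [ 6.4  -1.93 -0.12] T [-0.47 -1.27 -0.1 ] t 14.25 q [-17.  16. -26.  45. -10.  77.]
```

Request:
arm_command([
  {"dx": -0.1,"dy": 0,"dz": 5.4,"rx": 0,"ry": 0.0873,"rz": 0,"grip": 20},
  {"dx": 0,"dy": 0,"dz": 0,"rx": 0,"ry": 0,"rz": 0,"grip": 20},
])

```text
time: 14.5
tool_pos: [0.5201, -0.1433, 0.0404]
eef_rot: [[0.069, 0.998, -0.007], [0.993, -0.069, -0.091], [-0.091, -0.0, -0.996]]
wrist_force: [-2.8, -6.5, 2.4]
finger_gap: 0.411
finger_force: 81.2
```

```bash
python3 h.py
```

```text
jawbot [-68.3  -0.3  -0.2] jawtop [-69.   -0.3   7.7] goldbot [51.2  0.2 10.6] orig [-8.6 -0.   5.2] tilt 5.21 roll -0.02 yaw 0.24 F [ 6.67 -2.36  2.39] T [-0.47 -1.27 -0.05] t 14.5 q [-20.  17. -26.  46.  -5.  74.]
```

Request:
arm_command([
  {"dx": -0.1,"dy": 0,"dz": 3.2,"rx": 0,"ry": 0.052,"rz": 0,"grip": 20},
  {"dx": 0,"dy": 0,"dz": 0,"rx": 0,"ry": 0,"rz": 0,"grip": 20},
])

```text
time: 14.75
tool_pos: [0.5202, -0.1432, 0.0372]
eef_rot: [[0.068, 0.998, -0.003], [0.997, -0.068, -0.039], [-0.039, -0.0, -0.999]]
wrist_force: [-3.8, -6.3, 2.3]
finger_gap: 0.405
finger_force: 81.3
```

```bash
python3 h.py
```

```text
jawbot [-69.4  -0.3  -0.3] jawtop [-69.7  -0.3   7.7] goldbot [50.5  0.3  4.4] orig [-9.5  0.   2. ] tilt 2.21 roll -0.02 yaw 0.28 F [ 6.55 -3.36  2.35] T [-0.52 -1.29 -0.01] t 14.75 q [-21.  17. -26.  47.  -2.  73.]
```

Request:
arm_command([
  {"dx": 0,"dy": -1,"dz": 0,"rx": 0,"ry": 0,"rz": 0,"grip": 20},
  {"dx": 0,"dy": 0,"dz": 0,"rx": 0,"ry": 0,"rz": 0,"grip": 20},
])

```text
time: 15.0
tool_pos: [0.5201, -0.1431, 0.0374]
eef_rot: [[0.068, 0.998, -0.001], [0.997, -0.068, -0.04], [-0.04, 0.002, -0.999]]
wrist_force: [-1.0, -7.3, 0.3]
finger_gap: 0.41
finger_force: 81.1
```

```bash
python3 h.py
```

```text
jawbot [-69.5  -0.3  -0.1] jawtop [-69.8  -0.3   7.8] goldbot [50.4  0.3  4.6] orig [-9.6 -0.   2.2] tilt 2.29 roll 0.09 yaw 0.3 F [ 7.39 -0.44  0.34] T [-0.15 -1.51 -0.12] t 15.0 q [-21.  17. -26.  46.  -2.  73.]
```

Request:
arm_command([
  {"dx": -0.6,"dy": 0,"dz": 1.9,"rx": 0,"ry": 0.03,"rz": 0,"grip": 20},
  {"dx": 0,"dy": 0,"dz": 0,"rx": 0,"ry": 0,"rz": 0,"grip": 20},
])

```text
time: 15.25
tool_pos: [0.5201, -0.1436, 0.0355]
eef_rot: [[0.068, 0.998, 0.001], [0.998, -0.068, -0.009], [-0.009, 0.001, -1.0]]
wrist_force: [-1.2, -5.2, -0.1]
finger_gap: 0.404
finger_force: 81.4
```

```bash
python3 h.py
```

```text
jawbot [-69.6  -0.3  -0.1] jawtop [-69.6  -0.3   7.9] goldbot [50.4  0.3  0.9] orig [-9.6 -0.   0.4] tilt 0.49 roll 0.08 yaw 0.29 F [ 5.22 -0.78 -0.12] T [-0.27 -1.23 -0.12] t 15.25 q [-22.  18. -25.  47.  -0.  72.]
```

Nearly flat, with the gold end down between the rails. Settle the last millimetre, then slide towards the head.

Request:
arm_command([
  {"dx": 0,"dy": 0,"dz": 0.9,"rx": 0,"ry": 0.0085,"rz": 0,"grip": 20},
  {"dx": 0,"dy": 0,"dz": 0,"rx": 0,"ry": 0,"rz": 0,"grip": 20},
])

```text
time: 15.5
tool_pos: [0.5201, -0.1436, 0.0351]
eef_rot: [[0.068, 0.998, 0.001], [0.998, -0.068, -0.001], [-0.001, 0.001, -1.0]]
wrist_force: [-2.9, -4.7, 3.9]
finger_gap: 0.409
finger_force: 81.5
```

```bash
python3 h.py
```

```text
jawbot [-69.6  -0.3  -0. ] jawtop [-69.6  -0.3   8. ] goldbot [50.4  0.4  0.1] orig [-9.6  0.1  0. ] tilt 0.06 roll 0.08 yaw 0.32 F [ 4.92 -2.52  3.95] T [-0.62 -1.32 -0.17] t 15.5 q [-22.  18. -25.  47.  -0.  72.]
```

Request:
arm_command([
  {"dx": -1.5,"dy": 0,"dz": 0,"rx": 0,"ry": 0,"rz": 0,"grip": 20},
  {"dx": -1.5,"dy": 0,"dz": 0,"rx": 0,"ry": 0,"rz": 0,"grip": 20},
  {"dx": 0,"dy": 0,"dz": 0,"rx": 0,"ry": 0,"rz": 0,"grip": 20},
])

```text
time: 15.88
tool_pos: [0.5201, -0.1446, 0.0351]
eef_rot: [[0.067, 0.998, 0.002], [0.998, -0.067, 0.003], [0.003, 0.002, -1.0]]
wrist_force: [-0.9, -0.3, 6.4]
finger_gap: 0.405
finger_force: 82.0
```

```bash
python3 h.py
```

```text
jawbot [-68.7  -0.3   0.2] jawtop [-68.7  -0.4   8.2] goldbot [51.3  0.4 -0.2] orig [-8.7  0.1  0. ] tilt -0.19 roll 0.11 yaw 0.38 F [ 0.35 -0.87  6.36] T [-0.52 -0.51 -0.26] t 15.88 q [-23.  18. -25.  47.   0.  71.]
```

Request:
arm_command([
  {"dx": 0,"dy": 0,"dz": -1.2,"rx": 0,"ry": -0.012,"rz": 0,"grip": 20},
  {"dx": 0,"dy": 0,"dz": 0,"rx": 0,"ry": 0,"rz": 0,"grip": 20},
])

```text
time: 16.12
tool_pos: [0.52, -0.1456, 0.0356]
eef_rot: [[0.067, 0.998, 0.001], [0.998, -0.067, -0.011], [-0.011, 0.002, -1.0]]
wrist_force: [-0.4, -5.2, 0.1]
finger_gap: 0.405
finger_force: 81.2
```

```bash
python3 h.py
```

```text
jawbot [-67.5  -0.3  -0.2] jawtop [-67.6  -0.4   7.8] goldbot [52.5  0.4  1.1] orig [-7.5  0.   0.5] tilt 0.63 roll 0.11 yaw 0.36 F [ 5.18 -0.03  0.11] T [-0.05 -1.03 -0.21] t 16.12 q [-22.  18. -25.  47.  -1.  72.]
```

Friction confirmed: easing up freed it, and it slid +1.2 mm. Continue.

Request:
arm_command([
  {"dx": -1,"dy": 0,"dz": 0,"rx": 0,"ry": 0,"rz": 0,"grip": 20},
  {"dx": -1,"dy": 0,"dz": 0,"rx": 0,"ry": 0,"rz": 0,"grip": 20},
  {"dx": 0,"dy": 0,"dz": 0,"rx": 0,"ry": 0,"rz": 0,"grip": 20},
])

```text
time: 16.5
tool_pos: [0.5198, -0.1471, 0.0354]
eef_rot: [[0.067, 0.998, 0.001], [0.998, -0.067, -0.009], [-0.009, 0.002, -1.0]]
wrist_force: [2.1, -3.3, 1.9]
finger_gap: 0.41
finger_force: 81.3
```

```bash
python3 h.py
```

```text
jawbot [-66.   -0.4  -0.3] jawtop [-66.1  -0.4   7.7] goldbot [53.9  0.3  0.8] orig [-6.1 -0.1  0.3] tilt 0.5 roll 0.1 yaw 0.35 F [3.15 2.38 1.92] T [ 0.41 -0.57 -0.32] t 16.5 q [-22.  18. -25.  47.  -0.  71.]
```

Request:
arm_command([
  {"dx": -1,"dy": 0,"dz": 0,"rx": 0,"ry": 0,"rz": 0,"grip": 20},
  {"dx": -1,"dy": 0,"dz": 0,"rx": 0,"ry": 0,"rz": 0,"grip": 20},
  {"dx": 0,"dy": 0,"dz": 0,"rx": 0,"ry": 0,"rz": 0,"grip": 20},
])

```text
time: 16.88
tool_pos: [0.5195, -0.1492, 0.0354]
eef_rot: [[0.067, 0.998, 0.001], [0.998, -0.067, -0.009], [-0.009, 0.002, -1.0]]
wrist_force: [3.9, -4.7, 1.6]
finger_gap: 0.406
finger_force: 81.3
```

```bash
python3 h.py
```

```text
jawbot [-63.9  -0.5  -0.3] jawtop [-64.   -0.5   7.7] goldbot [56.1  0.2  0.8] orig [-3.9 -0.1  0.3] tilt 0.53 roll 0.1 yaw 0.35 F [4.38 4.19 1.61] T [ 0.78 -0.46 -0.4 ] t 16.88 q [-23.  18. -25.  47.  -0.  71.]
```

Request:
arm_command([
  {"dx": -1,"dy": 1.2,"dz": 0,"rx": 0,"ry": 0,"rz": 0.004,"grip": 20},
  {"dx": -0.7,"dy": 0,"dz": 0.3,"rx": 0,"ry": 0,"rz": 0,"grip": 20},
  {"dx": 0,"dy": 0,"dz": 0,"rx": 0,"ry": 0,"rz": 0,"grip": 20},
])

```text
time: 17.25
tool_pos: [0.5194, -0.15, 0.0351]
eef_rot: [[0.07, 0.998, -0.001], [0.997, -0.07, -0.007], [-0.007, -0.001, -1.0]]
wrist_force: [-0.2, -1.5, 5.9]
finger_gap: 0.411
finger_force: 81.9
```

```bash
python3 h.py
```

```text
jawbot [-63.1  -0.4  -0.5] jawtop [-63.1  -0.4   7.5] goldbot [56.9 -0.   0.4] orig [-3.1 -0.2 -0. ] tilt 0.43 roll -0.03 yaw 0.17 F [ 1.54 -0.14  5.93] T [ 0.2  -0.01 -0.12] t 17.25 q [-23.  18. -25.  47.  -0.  71.]
```

Request:
arm_command([
  {"dx": -0.7,"dy": 0,"dz": -0.8,"rx": 0,"ry": 0,"rz": 0,"grip": 20},
  {"dx": 0,"dy": 0,"dz": 0,"rx": 0,"ry": 0,"rz": 0,"grip": 20},
  {"dx": 0,"dy": 0,"dz": 0,"rx": 0,"ry": 0,"rz": 0,"grip": 60},
  {"dx": 0,"dy": 0,"dz": 0,"rx": 0,"ry": 0,"rz": 0,"grip": 60},
  {"dx": 0,"dy": 0,"dz": 0,"rx": 0,"ry": 0,"rz": 0,"grip": 60},
  {"dx": 0,"dy": 0,"dz": 0,"rx": 0,"ry": 0,"rz": 0,"grip": 60},
])

```text
time: 18.0
tool_pos: [0.5194, -0.1511, 0.0354]
eef_rot: [[0.071, 0.997, -0.001], [0.997, -0.071, -0.008], [-0.009, -0.001, -1.0]]
wrist_force: [0.6, 0.2, 0.0]
finger_gap: 0.705
finger_force: 0.0
```

Request:
arm_command([
  {"dx": 0,"dy": 0,"dz": -15,"rx": 0,"ry": 0,"rz": 0,"grip": 60},
  {"dx": 0,"dy": 0,"dz": -40,"rx": 0,"ry": 0,"rz": 0,"grip": 60},
  {"dx": 0,"dy": 0,"dz": -50,"rx": 0,"ry": 0,"rz": 0,"grip": 60},
  {"dx": 0,"dy": 0,"dz": -50,"rx": 0,"ry": 0,"rz": 0,"grip": 60},
  {"dx": 20,"dy": 0,"dz": -20,"rx": 0,"ry": 0,"rz": 0,"grip": 60},
  {"dx": 0,"dy": 0,"dz": 0,"rx": 0,"ry": 0,"rz": 0,"grip": 60},
])

```text
time: 18.75
tool_pos: [0.523, -0.1298, 0.2139]
eef_rot: [[0.07, 0.998, 0.005], [0.998, -0.069, -0.011], [-0.011, 0.006, -1.0]]
wrist_force: [0.8, -0.8, -1.2]
finger_gap: 0.7
finger_force: 0.0
```

```bash
python3 - <<'E'
from h import *
s=env.sense(); c=env.get_calibration("wrist"); im=env.capture("wrist"); print(s["tool_pos"],s["time"])
p=[rect(im,c,z,(.5190,-.1511),A,-110,100,-75,75,2.6) for z in (.028,.044)]
cv2.imwrite("pics/w5.png",np.hstack(p)); cv2.imwrite("pics/top5.png",env.capture("top"))
E
```

```text
[ 0.52296956 -0.12975778  0.21393616] 18.75
```

View pics/w5.png

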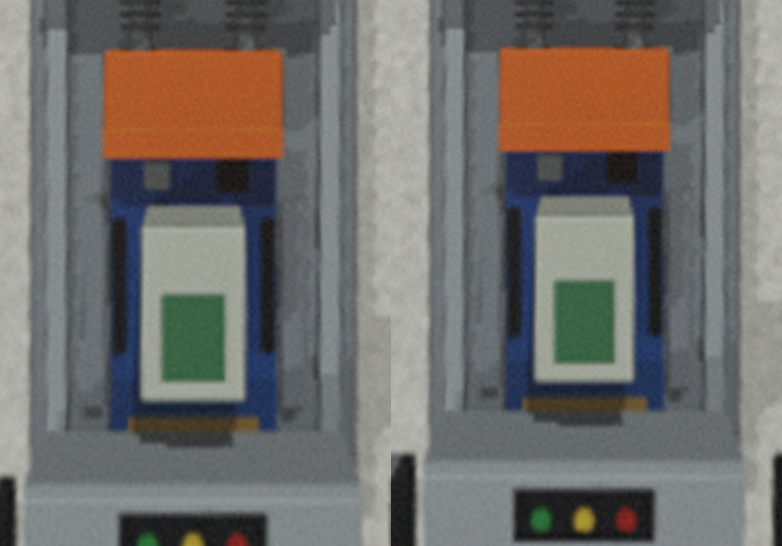

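The lip front has moved from -44.2 to -51.5 mm, so the jaw reads about 7.3 mm (home is 7). The board lies straight and centred between the rails, with the gold edge under the head and the gripper clear. Handing in.

```bash
python3 -c "
from workcell import env
print(env.hand_in())"
```

```text
the job is handed in; nothing more can be done
None
```

I loaded the blue module and handed the job in at about 19 s; no verdict came back. The last picture shows it centred between the rails with the gold edge under the tester head, the jaw pushed back about 7.3 mm and the gripper clear. Lying flat was judged from that picture only, and I saw no sign of anything else on the desk being moved.

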